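Close the doughnut mould with its snap cap

TASK

Close up the doughnut mould: lower the loose upper half over the stud and the two locating pins of the lower half until it rests flush, then press the small round snap cap onto the stud, past the click, until it sits fully home on the collar. Finish while still holding or touching the cap with the gripper and pressing it firmly down; do not let go at the end, and leave the other kitchen things where they are.

Things in the scene. Friction and masses are not known exactly. Their poses are not given: they have to be found in the camera images.
- mould: lower mould half, fixed: bare aluminium block 180 (x) x 120 (y) x 22 mm high; origin at the centre of its underside, z up. On its upper face stand two locating pins, 9 mm thick and 22 mm high with tapered tips, at x = +76 and -76 mm, y = 0, and in the centre the stud (see stud_tip). A half turn of it makes no difference. Position and yaw vary
- mould_top (a point): centre of the upper face of the lower mould half (22 mm above its underside), axes as the mould
- stud_tip (a point): top of the central steel stud, 62 mm above the mould's upper face, 16 mm thick, last 6 mm tapered. Three sprung noses stick out of its sides to radius 11.5 mm, widest 43 mm above the mould's upper face (13 mm above the collar's top when the upper half is on). Pressing the cap over them takes about 5 to 15 N, then the force drops (the click)
- plate: upper mould half, loose, about 0.4 kg, lying flat, right way up: aluminium plate 180 (x) x 120 (y) x 6 mm, origin at the centre of its underside, z up. 12 mm holes for the pins at x = +-76 mm, y = 0. Bumps 42 mm wide, 9 mm high at x +-48, y +-34. In the centre a square collar to grip, 40 x 40 mm, sides along x and y, 24 mm tall, with a 28 mm square hole right through. Either half turn fits
- collar_top (a point): centre of the top of the collar of the upper mould half, 30 mm above its underside; the seat of the cap
- cap: snap cap, loose, 40 g, standing open end down on the worktop: grey plastic, round, 35 mm wide, 38 mm high, origin at the centre of its open underside, z along its axis. Inside, a lip 19 mm in bore, 4 mm high at the open end, then a cavity 25 mm wide, 33 mm deep from the open end. Home: its underside rests on the collar's top; after the click it still has about 9 mm to go down
- jar: bystander: small amber glass jar with steel lid, 44 mm wide, 58 mm high; origin at the centre of its underside; leave alone
- cutter: bystander: steel ring cutter 44 mm wide, 28 mm high; origin at the centre of its underside; leave alone
- teaspoon: bystander: steel spoon 150 mm long lying on the worktop; leave alone
- spatula: bystander: wooden spatula 270 mm long lying on the worktop; leave alone
- bowl: bystander: white bowl 160 mm wide, 60 mm high; leave alone
- shaker: bystander: white sugar shaker, 64 mm wide, 160 mm high; leave alone
- oil: bystander: green oil bottle, 66 mm wide, 170 mm high; leave alone
Not all that is in view belongs to the job. There is more than one size of the plate; the one meant has the size given above.

How it is judged (in metres and radians):
On the way, in this order (a step that is already met when the one before it is completed fails the run):
1. the upper half lies flush on the lower half, its holes over the pins (z of plate in the frame of mould_top between -0.002 and 0.002 m and horizontal distance between plate and mould_top below 0.004 m and angle between the x axis of plate and the x axis of mould, either way round below 0.06 rad and angle between the z axis of plate and the z axis of mould, either way round below 0.03 rad), for 0.2 s.
2. the cap has clicked over the stud's noses (horizontal distance between cap and collar_top below 0.005 m and z of cap in the frame of collar_top between -0.002 and 0.006 m), for 0.1 s.
At the end, for the whole second after the job is handed in: Upper half flush on the lower half (2 mm in height, 4 mm sideways, 0.06 rad), cap upright and home on the collar (2 mm in height, 5 mm sideways), and through the last second the fingers are on the cap (over 3 N) and it presses on the collar with over 4 N (all of step 1 and horizontal distance between cap and collar_top below 0.005 m and z of cap in the frame of collar_top between -0.002 and 0.002 m and angle between the z axis of cap and the z axis of plate, either way round below 0.06 rad and angle between cap's own z axis and vertical below 0.2 rad and contact force between cap and plate above 4 N and contact force between the fingers and cap above 3 N); the arm keeps its last pose, push and grip.
It fails at once if a bystander is moved by more than 30 mm (distance of any of jar, cutter, teaspoon, spatula, bowl, shaker, oil from where it was at the start of the episode above 0.03 m).
It also fails if it takes over 66 s, if anything falls off the work surface, if the arm or the gripper's body presses on something with over 40 N, if the wrist force passes 120 N, or if a joint passes its speed limit or range.

ROBOT

A 6-joint arm with a two-finger parallel gripper is mounted at the origin on the work surface. World frame = base frame: x ahead of the robot, y to its left, z up, the work surface at z = 0. Lengths are in m, angles in degrees, forces in N, time in s.
With the tool pointing down it reaches from about 0.35 to 0.975 m from the base axis. Payload 7.1 kg.
Tool frame: the origin (TCP) lies midway between the tips of the shut fingers; the grasp point (between the pads) lies 19 mm behind it; z points along the fingers, y is the line along which they close (so a half turn about z gives the same grasp; the last joint's range is limited). The gripper opens to 88 mm and grips with 3 to 60 N. Pads are 20 mm wide; open, the fingers measure 115 mm over their backs; the gripper's body (75 mm by 178 mm) begins 61 mm behind the grasp point.
Start: joints at [-67.151, 24.242, 93.386, -0, 62.372, -1.089], TCP at [0.254, -0.571, 0.223] pointing down, gripper open.
Joint ranges: [-172.04, 172.04], [-51.8, 120.97], [4.93, 147.93], [-75.15, 255.16], [6.16, 154.13], [-145.62, 145.62]. Speed limits (degrees/s): [136.94, 136.94, 172.46, 180, 180, 180].

INTERFACE

Orientations are given as a 3x3 rotation matrix whose columns are the frame's x, y, z axes.
In Python, from plant import * gives the robot as it stands. The module is installed in compiled form; this text tells all that it offers.
- The arm moves only by the tool move_arm, never from a script. Its argument "rows" is a list of rows, each a list of 3 entries, a list of its own where there are three numbers: the shift along the world's x, y, z in units of 200 mm (1.0 is 200 mm), then the turn, a rotation vector about the world's x, y, z in units of 180 degrees (1.0 is 180 degrees), then the opening, from 0 (shut) to 1 (fully open). In form: [[[dx, dy, dz], [ax, ay, az], hand], ...]. A call has exactly 8 rows; each row shifts and turns the commanded pose from where the row before left it; what a row does not reach is not made up. A row lasts 1/12 s, in which the tool goes at most 41.7 mm and 7.16 degrees, less where a joint would pass 70% of its speed; a pose out of reach is approached as far as the arm can. A call with a number of a shift or a turn outside -1 to 1 is refused whole. A call with a gripper value outside its range is refused whole. The fingers move at their own pace and stop on an object; "force" is the grip in N (left out, the last holds). Time passes only in rows, so rows that do not move let the fingers close, or fill a call up. It gives the time, the measured TCP pose, the force, the opening and the grip force at its end, in the units of the state.
- state(): the state, without advancing time (a new reading comes with each control period).
- grab_frame(name): name is "scene" or "side" or "wrist"; returns the picture (384x512x3 uint8, blue, green, red); there is no depth.
- camera_params(name): a dict with "fx", "fy", "cx", "cy" (pixels), "extrinsics" (4x4, takes a point from world to camera coordinates). Camera axes: x right, y down, z forward; pixel columns grow to the right and rows downward; lengths in m; the calibration is good to about 2 mm. A picture is of the moment at which its call begins: read the wrist's pose just before it. camera_params takes no time and is no camera call; for the wrist camera it gives the pose at the moment of the call.
- close_job(): hands the job in; it is judged then, once.
The state is a dict: "clock": time; "q": joint angles; "joint_vel": joint speeds; "joint_torque": joint torques, N m; "tool_pos": TCP position; "tool_rot": TCP orientation; "contact_force": force on the tool from outside, world axes, zero at the start; "ft_torque": the same for the moment, N m; "gripper_width": finger opening in m; "finger_force": force on a finger pad.
Only numpy, scipy, OpenCV 4.12 (cv2) and the standard library are available. Lean on these libraries where they do the work, as an engineer would, in place of code of your own. Each camera call takes 0.05 s, during which the arm holds its last target. There are 200 camera calls.

## Working session

There is one attempt and no reset: what is moved stays moved. The work goes in short steps, Python scripts to look and compute and a tool call to move; the robot and the scene stay as the last step left them, time stands still between calls to the robot, and variables do not carry over. Pictures are saved under pics/ and viewed, at most 10 in all, crops included, and the job is handed in when it is done.

Besides the shell and the picture viewer there is one more tool, called after "Emit:" by a JSON object that holds its "op" and its "data", one argument or row to a line. move_arm: Moves the arm, as the interface text tells. Its arguments: {"type":"object","properties":{"rows":{"type":"array","items":{"type":"array"}},"force":{"type":"number"}},"required":["rows"]}

```bash
mkdir -p pics; python3 - <<'E'
from plant import *
import cv2,numpy as np
np.set_printoptions(precision=4,suppress=True)
s=state();print(s['clock'],s['tool_pos'],s['tool_rot'])
for n in("scene","side","wrist"):
    p=camera_params(n);f=grab_frame(n);cv2.imwrite(f'pics/{n}0.png',f);print(n,p)
a=cv2.imread('pics/scene0.png');b=cv2.imread('pics/side0.png')
cv2.imwrite('pics/both.png',np.vstack([a,b])[:, :])
E
```

```text
0.0 [ 0.2534 -0.5707  0.2219] [[ 0.914   0.4057 -0.0005]
 [ 0.4057 -0.914   0.0013]
 [ 0.     -0.0014 -1.    ]]
scene {'fx': 358.23408928715327, 'fy': 358.23408928715327, 'cx': 261.34744684072143, 'cy': 193.0889573995986, 'extrinsics': array([[-0.3125,  0.9499, -0.0047,  0.2061],
       [ 0.6158,  0.1988, -0.7624, -0.2883],
       [-0.7233, -0.2411, -0.6471,  1.6267],
       [ 0.    ,  0.    ,  0.    ,  1.    ]])}
side {'fx': 425.55259120707757, 'fy': 425.55259120707757, 'cx': 256.32052066098686, 'cy': 197.4909896164796, 'extrinsics': array([[-0.7572, -0.6531,  0.0143,  0.4194],
       [-0.4061,  0.4535, -0.7934,  0.2952],
       [ 0.5117, -0.6065, -0.6085,  0.9275],
       [ 0.    ,  0.    ,  0.    ,  1.    ]])}
wrist {'fx': 309.4118318859214, 'fy': 309.4118318859214, 'cx': 261.9812881636106, 'cy': 190.41215143525574, 'extrinsics': array([[ 0.4055, -0.9141, -0.0001, -0.6256],
       [-0.8717, -0.3867,  0.3009, -0.0366],
       [-0.2751, -0.122 , -0.9536,  0.3924],
       [ 0.    ,  0.    ,  0.    ,  1.    ]])}
```

View pics/scene0.png

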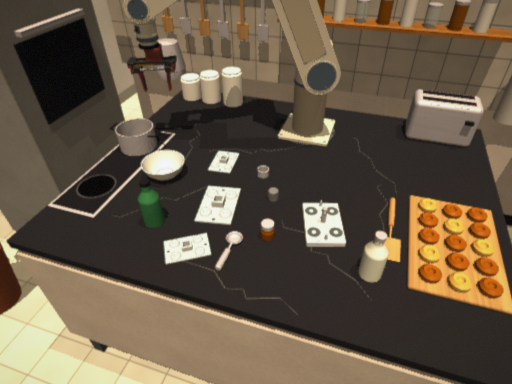

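View pics/side0.png

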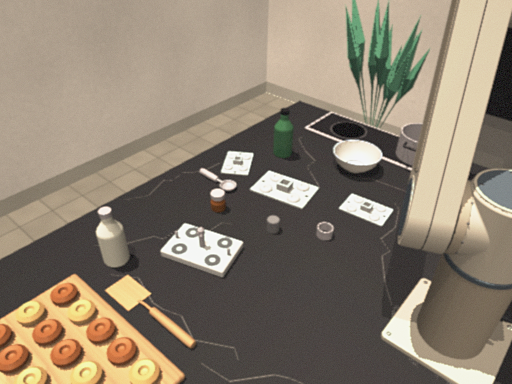

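The scene shows three white plates with collars at (224,161), (218,205) and (187,248), and the mould with stud at (323,224). The cap candidates are a solid grey cylinder at (273,195) and a ring at (263,171). In the side view the plates are at (367,208), (285,189) and (237,163), the mould at (202,249), the cylinder at (273,224) and the ring at (325,231). I'll measure sizes next.

```bash
cat >h.py <<'E'
from plant import *
import cv2,numpy as np
np.set_printoptions(precision=4,suppress=True)
def ray(p,uv,z):
    uv=np.atleast_2d(np.asarray(uv,float));E=np.array(p['extrinsics']);R=E[:3,:3];c=-R.T@E[:3,3]
    d=np.c_[(uv[:,0]-p['cx'])/p['fx'],(uv[:,1]-p['cy'])/p['fy'],np.ones(len(uv))]@R
    return c+d*((z-c[2])/d[:,2])[:,None]
def proj(p,X):
    X=np.atleast_2d(X);E=np.array(p['extrinsics']);q=X@E[:3,:3].T+E[:3,3]
    return np.c_[p['fx']*q[:,0]/q[:,2]+p['cx'],p['fy']*q[:,1]/q[:,2]+p['cy']]
def tri(ps,uvs):
    A=[];b=[]
    for p,uv in zip(ps,uvs):
        E=np.array(p['extrinsics']);R=E[:3,:3];c=-R.T@E[:3,3]
        d=R.T@np.array([(uv[0]-p['cx'])/p['fx'],(uv[1]-p['cy'])/p['fy'],1]);d/=np.linalg.norm(d)
        M=np.eye(3)-np.outer(d,d);A.append(M);b.append(M@c)
    return np.linalg.lstsq(np.vstack(A),np.hstack(b),rcond=None)[0]
def rect(p,cnt,z):
    w=ray(p,cnt.reshape(-1,2),z)[:,:2]
    (c,s,a)=cv2.minAreaRect((w*1000).astype(np.float32))
    if s[0]<s[1]:s=s[::-1];a+=90
    return np.array(c)/1000,np.array(s),(a+90)%180-90
E
python3 - <<'E'
from h import *
for n,roi in(("scene",(150,140,350,270)),("side",(150,140,400,280))):
    p=camera_params(n);f=cv2.imread(f'pics/{n}0.png');g=cv2.cvtColor(f,cv2.COLOR_BGR2GRAY)
    m=np.uint8(g>75)*255;k=np.zeros_like(m);k[roi[1]:roi[3],roi[0]:roi[2]]=255;m&=k
    m=cv2.morphologyEx(m,cv2.MORPH_CLOSE,np.ones((3,3)))
    for c in cv2.findContours(m,0,2)[0]:
        if cv2.contourArea(c)<25:continue
        x,y,w,h=cv2.boundingRect(c);print(n,(x,y,w,h),cv2.contourArea(c),*rect(p,c,.006),*rect(p,c,.022))
f=cv2.imread('pics/scene0.png')[145:275,150:355];cv2.imwrite('pics/c1.png',cv2.resize(f,None,fx=3.9,fy=3.9,interpolation=2))
E
```

```text
scene (163, 232, 49, 33) 1073.5 [ 0.8046 -0.1911] [138.3781 100.0798] -56.77326202392578 [ 0.8165 -0.1825] [135.7032  98.1452] -56.77326965332031
scene (215, 231, 28, 39) 334.0 [ 0.7715 -0.064 ] [156.9143  54.4099] 7.218926906585693 [ 0.784  -0.0578] [153.8811  53.3581] 7.218924045562744
scene (260, 218, 15, 17) 165.0 [0.6425 0.0137] [71.9258 45.6424] 17.936975479125977 [0.6575 0.0184] [70.5354 44.7602] 17.936996459960938
scene (302, 200, 45, 48) 1681.5 [0.5697 0.1808] [215.923 126.81 ] 17.182296752929688 [0.5861 0.1822] [211.7491 124.3588] 17.182313919067383
scene (150, 191, 8, 13) 57.0 [ 0.6283 -0.412 ] [68.239  24.1637] 31.555601119995117 [ 0.6435 -0.3991] [66.92   23.6967] 31.55557632446289
scene (268, 187, 11, 14) 79.0 [ 0.4818 -0.0143] [71.5648 36.1066] 17.884855270385742 [ 0.4999 -0.0091] [70.1814 35.4086] 17.884815216064453
scene (194, 185, 47, 40) 1321.0 [ 0.5915 -0.1793] [193.8849 127.4168] 10.436617851257324 [ 0.6075 -0.171 ] [190.137  124.9538] 10.43662166595459
scene (257, 165, 12, 14) 120.0 [ 0.3692 -0.0909] [83.1701 42.9658] 17.84076690673828 [ 0.3895 -0.0843] [81.5624
[... 1743 characters left out ...]
 34, 26) 645.0 [ 0.8026 -0.1876] [150.5335  99.0799] -56.443565368652344 [ 0.7855 -0.1695] [147.4716  97.0646] -56.443603515625
side (395, 140, 5, 19) 41.0 [ 0.4357 -0.64  ] [131.408   13.8046] -64.16322708129883 [ 0.4261 -0.6127] [128.7352  13.5238] -64.16324424743652
side (332, 140, 68, 33) 1298.5 [ 0.5192 -0.5225] [217.5723 207.9262] -33.90762710571289 [ 0.5079 -0.4976] [213.1469 203.6971] -33.90762710571289
side (299, 140, 17, 24) 39.5 [ 0.6687 -0.4075] [158.115   20.2923] -36.81283950805664 [ 0.6544 -0.3849] [154.899   19.8795] -36.81285858154297
side (150, 140, 76, 41) 1477.0 [ 0.9532 -0.0814] [274.1131 254.3946] 42.20503234863281 [ 0.933  -0.0655] [268.5378 249.2203] 42.20501708984375
```

View pics/c1.png

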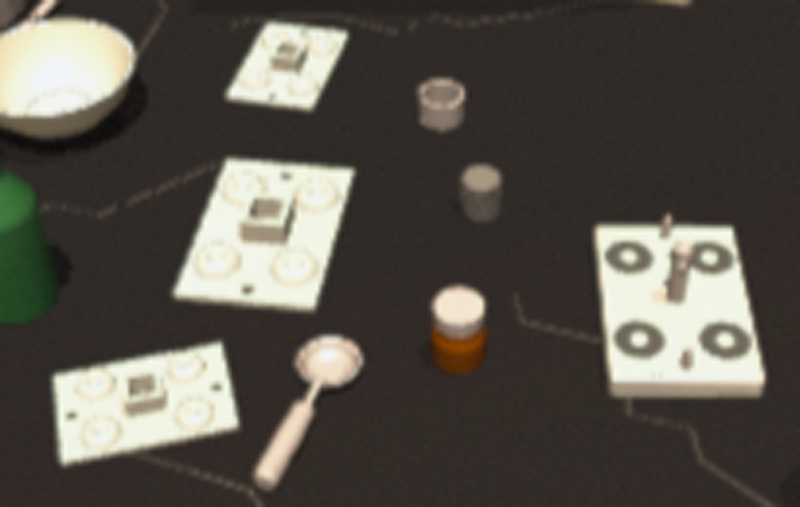

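The large middle plate, 187x123 mm in my measurement, is the one meant; the other two measure about 140x100. The closed cylinder at scene (273,195) is the cap, and the open ring at (263,171) is the cutter. I'm moving above the plate now, with the tool's x axis lined up with the plate's.

Emit:
{"op": "move_arm", "data": {
  "rows": [
    [[0.125, 0.14, 0.01], [0, 0, -0.01], 1],
    [[0.125, 0.14, 0.01], [0, 0, -0.01], 1],
    [[0.125, 0.14, 0.01], [0, 0, -0.01], 1],
    [[0.125, 0.14, 0.01], [0, 0, -0.01], 1],
    [[0.125, 0.14, 0.01], [0, 0, -0.01], 1],
    [[0.125, 0.14, 0.01], [0, 0, -0.01], 1],
    [[0.125, 0.14, 0.01], [0, 0, -0.01], 1],
    [[0.125, 0.14, 0.01], [0, 0, -0.01], 1]
  ]
}}

```text
clock: 0.82
tool_pos: [0.4544, -0.3456, 0.2386]
tool_rot: [[0.986, 0.164, -0.0], [0.164, -0.986, 0.0], [-0.0, -0.0, -1.0]]
contact_force: [0.3, -0.0, 0.4]
gripper_width: 0.0882
finger_force: 0.0
```

Emit:
{"op": "move_arm", "data": {
  "rows": [
    [[0.1, 0.11, 0], [0, 0, 0], 1],
    [[0.1, 0.11, 0], [0, 0, 0], 1],
    [[0.1, 0.11, 0], [0, 0, 0], 1],
    [[0.1, 0.11, 0], [0, 0, 0], 1],
    [[0.1, 0.11, 0], [0, 0, 0], 1],
    [[0.1, 0.11, 0], [0, 0, 0], 1],
    [[0.1, 0.11, 0], [0, 0, 0], 1],
    [[0, 0, 0], [0, 0, 0], 1]
  ]
}}

```text
clock: 1.48
tool_pos: [0.5964, -0.1897, 0.2384]
tool_rot: [[0.986, 0.169, 0.001], [0.169, -0.986, 0.001], [0.001, -0.001, -1.0]]
contact_force: [0.5, 0.5, -0.0]
gripper_width: 0.0874
finger_force: 0.0
```

```bash
python3 - <<'E'
from h import *
import pickle
s=state();p=camera_params('wrist');f=grab_frame('wrist');cv2.imwrite('pics/w1.png',f);pickle.dump(p,open('w1.pkl','wb'))
print(s['clock'],s['tool_pos'],s['tool_rot'],s['contact_force'])
g=cv2.cvtColor(f,cv2.COLOR_BGR2GRAY)
for t in(90,140):
  for c in cv2.findContours(np.uint8(g>t)*255,0,2)[0]:
    if cv2.contourArea(c)>400:print(t,cv2.boundingRect(c),cv2.contourArea(c),*rect(p,c,.006))
E
```

```text
1.4833 [ 0.5964 -0.1897  0.2384] [[ 0.9856  0.169   0.0013]
 [ 0.169  -0.9856  0.001 ]
 [ 0.0014 -0.0008 -1.    ]] [ 0.4767  0.5037 -0.0362]
90 (250, 339, 58, 20) 955.0 [ 0.2995 -0.2684] [90.6887 37.8659] -80.33399868011475
90 (86, 319, 349, 20) 3309.5 [ 0.3329 -0.2325] [543.4622  36.0846] -80.3251543045044
90 (253, 285, 63, 23) 1092.5 [ 0.3976 -0.2582] [92.6022 38.7706] -80.32260513305664
90 (388, 223, 124, 71) 5286.5 [ 0.5047 -0.479 ] [173.8609 104.1138] -66.3908634185791
90 (96, 203, 27, 25) 491.5 [0.4859 0.003 ] [35.9386 35.7536] 48.31610107421875
90 (0, 100, 32, 92) 1429.0 [0.5547 0.1234] [120.8053  40.0173] -4.496238708496094
90 (203, 89, 100, 138) 12634.0 [ 0.5919 -0.1809] [181.073  122.1911] 10.403377532958984
90 (49, 36, 41, 42) 1270.5 [0.6805 0.0543] [46.1567 44.654 ] -80.2792615890503
90 (239, 0, 115, 46) 2573.0 [ 0.7608 -0.2017] [128.1487  46.1888] -80.27487659454346
90 (152, 0, 47, 56) 1818.0 [ 0.7301 -0.0659] [52.8159 52.8008] 33.73939895629883
140 (270, 339, 38, 20) 546.5 [ 0.303  -0.2842] [56.8838 38.1317] -84.33700037002563
140 (388, 223, 124, 71) 5170.0 [ 0.5044 -0.4792] [173.6762 103.1355] -66.23133277893066
140 (0, 103, 31, 89) 947.0 [0.5529 0.1242] [117.1488  38.7263] -4.496238708496094
140 (203, 90, 100, 137) 12309.5 [ 0.5917 -0.1811] [180.3162 121.3324] 10.351481437683105
140 (50, 36, 39, 42) 1212.0 [0.6805 0.0545] [45.4175 44.2124] 0.16571708023548126
140 (239, 0, 114, 46) 2448.5 [ 0.7607 -0.2011] [127.0023  46.1887] -80.27493476867676
140 (152, 0, 46, 55) 1753.5 [ 0.7299 -0.0662] [52.1217 51.1782] -41.10072708129883
```

View pics/w1.png

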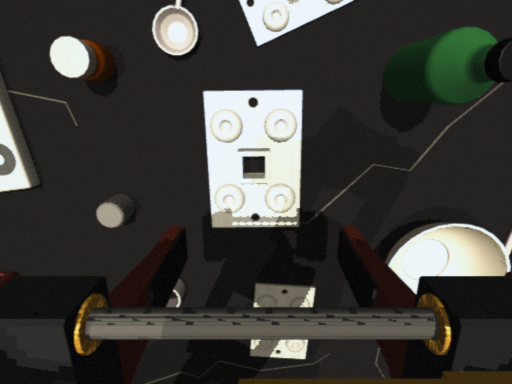

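The wrist view shows the plate centred at (252,160), with pin holes at (253,102) and (255,217) and the collar hole at (254,167). The cap is at (115,210), the jar at (80,58) and the bowl at lower right. The plate measures 181x122 mm, so it is the right one. I'll refine with the pin holes and measure the cap too.

```bash
python3 - <<'E'
from h import *
import pickle
p=pickle.load(open('w1.pkl','rb'));f=cv2.imread('pics/w1.png');g=cv2.cvtColor(f,cv2.COLOR_BGR2GRAY)
def blob(x,y,r,t):
    m=np.uint8(g[y-r:y+r,x-r:x+r]<t);M=cv2.moments(m,True);return np.array([x-r+M['m10']/M['m00'],y-r+M['m01']/M['m00']]),M['m00']
a,na=blob(253,102,9,120);b,nb=blob(255,217,8,110)
A,B=ray(p,[a,b],.005);print(a,b,na,nb,A,B,np.linalg.norm(A-B),(A+B)/2,np.degrees(np.arctan2(*(A-B)[[1,0]])))
c,n=blob(254,167,16,80);print('collar hole',c,n,ray(p,c,.03))
v=g[195:232,90:140];m=np.uint8(v>60)*255;c=max(cv2.findContours(m,0,2)[0],key=cv2.contourArea)
print(cv2.minEnclosingCircle(c),v[15,::4]);m2=np.uint8(v>115);M=cv2.moments(m2,True);q=np.array([90+M['m10']/M['m00'],195+M['m01']/M['m00']]);print(q,M['m00'],ray(p,q,.038))
E
```

```text
[252.8485 101.9394] [255.     217.0408] 66.0 49.0 [ 0.6666 -0.1676  0.005 ] [ 0.5161 -0.195   0.005 ] 0.15291864892481716 [ 0.5913 -0.1813  0.005 ] 10.32084346330706
collar hole [253.095  164.4896] 337.0 [[ 0.5945 -0.1803  0.03  ]]
((19.5, 19.5), 14.57748031616211) [ 34  35 156 161 160 160 162 152  57  36  25  18  31]
[109.0041 214.6756] 487.0 [[ 0.5017 -0.0112  0.038 ]]
```

Emit:
{"op": "move_arm", "data": {
  "rows": [
    [[-0.025, 0.043, -0.1], [0, 0, 0.0033], 1],
    [[0, 0, -0.17], [0, 0, 0], 1],
    [[0, 0, -0.17], [0, 0, 0], 1],
    [[0, 0, -0.17], [0, 0, 0], 1],
    [[0, 0, -0.17], [0, 0, 0], 1],
    [[0, 0, -0.17], [0, 0, 0], 1],
    [[0, 0, -0.12], [0, 0, 0], 1],
    [[0, 0, -0.07], [0, 0, 0], 1]
  ]
}}

```text
clock: 2.2
tool_pos: [0.5858, -0.1849, 0.0075]
tool_rot: [[0.985, 0.175, -0.005], [0.175, -0.985, 0.001], [-0.004, -0.002, -1.0]]
contact_force: [-1.3, 0.0, 0.7]
gripper_width: 0.0879
finger_force: 0.0
```

Emit:
{"op": "move_arm", "data": {
  "rows": [
    [[0, 0, 0], [0, 0, 0], 0.4],
    [[0, 0, 0], [0, 0, 0], 0.4],
    [[0, 0, 0], [0, 0, 0], 0],
    [[0, 0, 0], [0, 0, 0], 0],
    [[0, 0, 0], [0, 0, 0], 0],
    [[0, 0, 0], [0, 0, 0], 0],
    [[0, 0, 0], [0, 0, 0], 0],
    [[0, 0, 0], [0, 0, 0], 0]
  ],
  "force": 40
}}

```text
clock: 2.87
tool_pos: [0.5887, -0.1843, 0.0112]
tool_rot: [[0.984, 0.176, 0.0], [0.176, -0.984, 0.0], [0.0, -0.0, -1.0]]
contact_force: [-1.2, 2.6, 6.3]
gripper_width: 0.0394
finger_force: 40.0
```

Emit:
{"op": "move_arm", "data": {
  "rows": [
    [[0, 0, 0], [0, 0, 0], 1],
    [[0, 0, 0], [0, 0, 0], 1],
    [[0, 0, 0], [0, 0, 0], 1],
    [[0, 0, 0.17], [0, 0, 0], 1],
    [[0, 0, 0.2], [0, 0, 0], 1],
    [[0, 0, 0.2], [0, 0, 0], 1],
    [[0, 0.05, 0.2], [0, 0, 0], 1],
    [[0, 0.1, 0.17], [0, 0, 0], 1]
  ]
}}

```text
clock: 3.53
tool_pos: [0.5891, -0.1561, 0.2014]
tool_rot: [[0.985, 0.174, 0.002], [0.174, -0.985, -0.001], [0.002, 0.001, -1.0]]
contact_force: [1.5, -0.7, 0.7]
gripper_width: 0.0869
finger_force: 0.0
```

Emit:
{"op": "move_arm", "data": {
  "rows": [
    [[0, 0.17, 0.11], [0, 0, 0], 1],
    [[0, 0.2, 0.05], [0, 0, 0], 1],
    [[0, 0.2, 0.05], [0, 0, 0], 1],
    [[0, 0.2, 0.05], [0, 0, 0.01], 1],
    [[0, 0.2, 0], [0, 0, 0.01], 1],
    [[0, 0.2, 0], [0, 0, 0.01], 1],
    [[0, 0.2, 0], [0, 0, 0], 1],
    [[0, 0.2, 0], [0, 0, 0], 1]
  ]
}}

```text
clock: 4.2
tool_pos: [0.5883, 0.1612, 0.2508]
tool_rot: [[0.963, 0.268, 0.0], [0.268, -0.963, -0.0], [0.0, 0.0, -1.0]]
contact_force: [1.5, -0.7, 0.5]
gripper_width: 0.088
finger_force: 0.0
```

Emit:
{"op": "move_arm", "data": {
  "rows": [
    [[0, 0.1, 0], [0, 0, 0.005], 1],
    [[0, 0, 0], [0, 0, 0], 1],
    [[0, 0, 0], [0, 0, 0], 1],
    [[0, 0, 0], [0, 0, 0], 1],
    [[0, 0, 0], [0, 0, 0], 1],
    [[0, 0, 0], [0, 0, 0], 1],
    [[0, 0, 0], [0, 0, 0], 1],
    [[0, 0, 0], [0, 0, 0], 1]
  ]
}}

```text
clock: 4.87
tool_pos: [0.5888, 0.1784, 0.2507]
tool_rot: [[0.96, 0.282, -0.0], [0.282, -0.96, -0.0], [-0.0, 0.0, -1.0]]
contact_force: [0.5, -0.1, 0.0]
gripper_width: 0.088
finger_force: 0.0
```

```bash
python3 - <<'E'
from h import *
import pickle
s=state();p=camera_params('wrist');f=grab_frame('wrist');cv2.imwrite('pics/w2.png',f);pickle.dump(p,open('w2.pkl','wb'))
print(s['clock'],s['tool_pos'],s['tool_rot'],s['contact_force'])
g=cv2.cvtColor(f,cv2.COLOR_BGR2GRAY)
for t in(90,140):
  for c in cv2.findContours(np.uint8(g>t)*255,0,2)[0]:
    if cv2.contourArea(c)>4000:print(t,cv2.boundingRect(c),cv2.contourArea(c),*rect(p,c,.022),np.degrees(np.arctan2(s['tool_rot'][1][0],s['tool_rot'][0][0])))
cv2.imwrite('pics/w2c.png',cv2.resize(f[40:260,120:400],None,fx=2.6,fy=2.6,interpolation=2))
E
```

```text
4.8667 [0.5888 0.1784 0.2507] [[ 0.9595  0.2816 -0.    ]
 [ 0.2816 -0.9595 -0.0001]
 [-0.0001  0.0001 -1.    ]] [ 0.4816 -0.1122  0.0357]
90 (447, 160, 65, 116) 5143.5 [ 0.5945 -0.1576] [171.5794  91.4075] 10.359729766845703 16.35314727946531
90 (77, 47, 67, 205) 5141.5 [0.528  0.3751] [270.5957  74.0408] 0.5420276522636414 16.35314727946531
90 (208, 0, 107, 229) 12638.0 [0.6314 0.1891] [276.6974 130.6146] 17.06890296936035 16.35314727946531
90 (0, 0, 65, 262) 10362.0 [0.5295 0.4728] [344.0334  68.4677] -0.0027008056640625 16.35314727946531
140 (447, 161, 65, 115) 4535.0 [ 0.5942 -0.1582] [170.8382  90.4671] 10.37061595916748 16.35314727946531
140 (209, 89, 98, 139) 12133.5 [0.585  0.1805] [179.8687 119.4246] 17.13619613647461 16.35314727946531
140 (0, 0, 63, 261) 9341.0 [0.5297 0.474 ] [342.3484  65.7957] 0.026630282402038574 16.35314727946531
```

View pics/w2c.png

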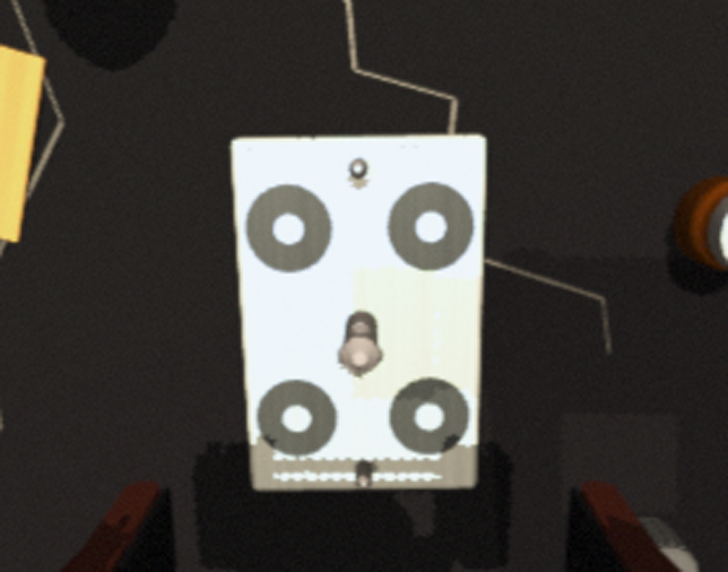

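The crop shows the mould with pin tips at (358,168) and (364,470), the stud tip at (360,355), and groove discs at (289,229), (431,227), (297,419) and (429,417), all in crop pixels.

```bash
python3 - <<'E'
from h import *
import pickle
p=pickle.load(open('w2.pkl','rb'));f=cv2.imread('pics/w2.png');g=cv2.cvtColor(f,cv2.COLOR_BGR2GRAY)
# groove rings: inner white disc contours enclosed by dark ring
m=np.uint8((g<140))*255
cn,h=cv2.findContours(m,cv2.RETR_CCOMP,2);pts=[]
for c,hh in zip(cn,h[0]):
    x,y,w,hgt=cv2.boundingRect(c)
    if hh[3]>=0 and 7<w<20 and 7<hgt<20 and 200<x<310 and 90<y<230:
        M=cv2.moments(c);q=[M['m10']/M['m00'],M['m01']/M['m00']];pts.append(q);print(q,M['m00'],ray(p,q,.022)[0])
if len(pts)==4:
    P=ray(p,pts,.022);print('ctr',P.mean(0))
T=ray(p,[[120+360/2.6,40+355/2.6]],.084);print('stud',T)
pt=ray(p,[[120+358.5/2.6,40+166/2.6],[120+363.5/2.6,40+467/2.6]],.044);print('pins',pt,pt.mean(0),np.linalg.norm(pt[0]-pt[1]),np.degrees(np.arctan2(*(pt[0]-pt[1])[[1,0]])))
E
```

```text
[233.6536231884058, 200.54347826086956] 115.0 [0.5259 0.1981 0.022 ]
[284.5, 199.875] 120.0 [0.546  0.1329 0.022 ]
[230.5363321799308, 127.52941176470588] 144.5 [0.6182 0.2265 0.022 ]
[285.2511415525114, 126.78424657534246] 146.0 [0.6383 0.1612 0.022 ]
ctr [0.5821 0.1797 0.022 ]
stud [[0.5833 0.1795 0.084 ]]
pins [[0.656  0.2016 0.044 ]
 [0.5182 0.1592 0.044 ]] [0.5871 0.1804 0.044 ] 0.14415974503777476 17.094468655533856
```

Emit:
{"op": "move_arm", "data": {
  "rows": [
    [[0, -0.2, 0], [0, 0, -0.0084], 1],
    [[0, -0.2, 0], [0, 0, -0.0084], 1],
    [[0, -0.2, 0], [0, 0, -0.0084], 1],
    [[0, -0.2, 0], [0, 0, -0.0084], 1],
    [[0, -0.2, 0], [0, 0, 0], 1],
    [[0, -0.2, 0], [0, 0, 0], 1],
    [[0, -0.2, 0], [0, 0, 0], 1],
    [[0, -0.2, 0], [0, 0, 0], 1]
  ]
}}

```text
clock: 5.58
tool_pos: [0.5882, -0.1428, 0.2509]
tool_rot: [[0.984, 0.18, 0.0], [0.18, -0.984, -0.0], [0.0, 0.0, -1.0]]
contact_force: [1.1, 0.0, -0.4]
gripper_width: 0.0878
finger_force: 0.0
```

Emit:
{"op": "move_arm", "data": {
  "rows": [
    [[0, -0.2, 0], [0, 0, 0], 1],
    [[0, 0, 0], [0, 0, 0], 1],
    [[0, 0, 0], [0, 0, 0], 1],
    [[0, 0, 0], [0, 0, 0], 1],
    [[0, 0, 0], [0, 0, 0], 1],
    [[0, 0, 0], [0, 0, 0], 1],
    [[0, 0, 0], [0, 0, 0], 1],
    [[0, 0, 0], [0, 0, 0], 1]
  ]
}}

```text
clock: 6.25
tool_pos: [0.5888, -0.1796, 0.2508]
tool_rot: [[0.983, 0.182, 0.0], [0.182, -0.983, 0.0], [0.0, 0.0, -1.0]]
contact_force: [-0.2, -0.5, 0.2]
gripper_width: 0.088
finger_force: 0.0
```

```bash
python3 - <<'E'
from h import *
s=state();p=camera_params('wrist');f=grab_frame('wrist');cv2.imwrite('pics/w3.png',f)
print(s['clock'],s['tool_pos'],np.degrees(np.arctan2(s['tool_rot'][1][0],s['tool_rot'][0][0])))
g=cv2.cvtColor(f,cv2.COLOR_BGR2GRAY)
for c in cv2.findContours(np.uint8(g>120)*255,0,2)[0]:
    if cv2.contourArea(c)>8000:print(cv2.boundingRect(c),*rect(p,c,.006))
P=[]
cn,h=cv2.findContours(np.uint8(g<120)*255,cv2.RETR_CCOMP,2)
for c,hh in zip(cn,h[0]):
    x,y,w,hg=cv2.boundingRect(c)
    if 5<w<25 and 5<hg<25 and 200<x<310 and 80<y<235:
        M=cv2.moments(c)
        if M['m00']>15: q=[M['m10']/M['m00'],M['m01']/M['m00']];print(q,M['m00'],w,hg,ray(p,q,.005)[0])
E
```

```text
6.25 [ 0.5888 -0.1796  0.2508] 10.47297726357527
(218, 85, 97, 134) [ 0.5929 -0.185 ] [179.6213 121.8474] 10.200632095336914
[265.0, 209.5] 28.0 7 6 [ 0.517  -0.1986  0.005 ]
[266.0768049155146, 158.11827956989248] 325.5 22 20 [ 0.5898 -0.1865  0.005 ]
[265.8316498316498, 96.77104377104376] 49.5 9 9 [ 0.6671 -0.1716  0.005 ]
```

Emit:
{"op": "move_arm", "data": {
  "rows": [
    [[0.016, -0.027, -0.15], [0, 0, -0.001], 1],
    [[0, 0, -0.18], [0, 0, 0], 1],
    [[0, 0, -0.18], [0, 0, 0], 1],
    [[0, 0, -0.18], [0, 0, 0], 1],
    [[0, 0, -0.18], [0, 0, 0], 1],
    [[0, 0, -0.16], [0, 0, 0], 1],
    [[0, 0, -0.12], [0, 0, 0], 1],
    [[0, 0, -0.05], [0, 0, 0], 1]
  ]
}}

```text
clock: 6.97
tool_pos: [0.5896, -0.1849, 0.007]
tool_rot: [[0.984, 0.178, -0.005], [0.178, -0.984, 0.002], [-0.005, -0.003, -1.0]]
contact_force: [-0.4, -0.1, -0.1]
gripper_width: 0.088
finger_force: 0.0
```

Emit:
{"op": "move_arm", "data": {
  "rows": [
    [[0, 0, 0], [0, 0, 0], 0.55],
    [[0, 0, 0], [0, 0, 0], 0.55],
    [[0, 0, 0], [0, 0, 0], 0],
    [[0, 0, 0], [0, 0, 0], 0],
    [[0, 0, 0], [0, 0, 0], 0],
    [[0, 0, 0], [0, 0, 0], 0],
    [[0, 0, 0], [0, 0, 0], 0],
    [[0, 0, 0], [0, 0, 0], 0]
  ],
  "force": 50
}}

```text
clock: 7.63
tool_pos: [0.592, -0.1859, 0.0113]
tool_rot: [[0.984, 0.177, 0.0], [0.177, -0.984, 0.0], [0.0, -0.0, -1.0]]
contact_force: [-0.5, 2.5, 6.2]
gripper_width: 0.0398
finger_force: 50.0
```

Emit:
{"op": "move_arm", "data": {
  "rows": [
    [[0, 0, 0.03], [0, 0, 0], 0],
    [[0, 0, 0.06], [0, 0, 0], 0],
    [[0, 0, 0.1], [0, 0, 0], 0],
    [[0, 0, 0.1], [0, 0, 0], 0],
    [[0, 0, 0.12], [0, 0, 0], 0],
    [[0, 0, 0.1], [0, 0, 0], 0],
    [[0, 0, 0.09], [0, 0, 0], 0],
    [[0, 0, 0], [0, 0, 0], 0]
  ]
}}

```text
clock: 8.3
tool_pos: [0.5941, -0.1869, 0.1352]
tool_rot: [[0.984, 0.177, 0.006], [0.177, -0.984, -0.002], [0.006, 0.003, -1.0]]
contact_force: [1.6, -0.3, -2.8]
gripper_width: 0.0397
finger_force: 50.0
```

```bash
python3 - <<'E'
from h import *
s=state();p=camera_params('wrist');f=grab_frame('wrist');cv2.imwrite('pics/w4.png',f)
print(s)
E
```

```text
{'clock': 8.3, 'q': array([-18.5542,  30.001 ,  97.2603,  -0.0049,  52.353 ,  61.2483]), 'joint_vel': array([ 0.0143,  2.8854,  1.6737, -0.0507, -3.7763, -0.0426]), 'joint_torque': array([  0.0315, -57.2114, -22.7322,   0.0342,   0.721 ,  -0.0039]), 'tool_pos': array([ 0.5941, -0.1869,  0.1352]), 'tool_rot': array([[ 0.9842,  0.1771,  0.0064],
       [ 0.1771, -0.9842, -0.0022],
       [ 0.0059,  0.0033, -1.    ]]), 'contact_force': array([ 1.5908, -0.2767, -2.7861]), 'ft_torque': array([-0.0204, -0.055 ,  0.0095]), 'finger_force': 49.998886585235596, 'gripper_width': 0.03968260072498163}
```

View pics/w4.png

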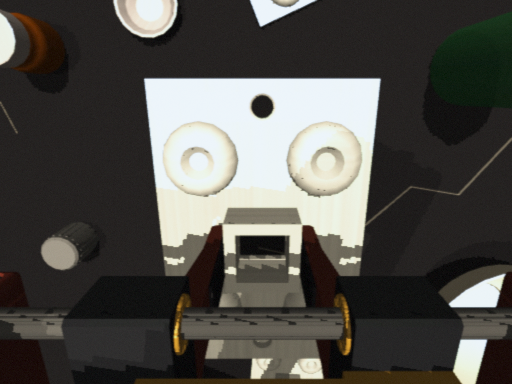

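Emit:
{"op": "move_arm", "data": {
  "rows": [
    [[0, 0.06, 0], [0, 0, 0], 0],
    [[0, 0.12, 0], [0, 0, 0], 0],
    [[0, 0.15, 0], [0, 0, 0.008], 0],
    [[0, 0.15, 0], [0, 0, 0.008], 0],
    [[0, 0.15, 0], [0, 0, 0.008], 0],
    [[-0.01, 0.15, 0], [0, 0, 0.008], 0],
    [[-0.02, 0.15, 0], [0, 0, 0.006], 0],
    [[-0.02, 0.15, 0], [0, 0, 0], 0]
  ]
}}

```text
clock: 9.02
tool_pos: [0.58, 0.032, 0.1288]
tool_rot: [[0.956, 0.294, -0.003], [0.294, -0.956, 0.0], [-0.003, -0.001, -1.0]]
contact_force: [0.3, 0.4, -2.7]
gripper_width: 0.0396
finger_force: 50.0
```

Emit:
{"op": "move_arm", "data": {
  "rows": [
    [[0, 0.15, 0], [0, 0, 0], 0],
    [[0, 0.15, 0], [0, 0, 0], 0],
    [[0, 0.15, 0], [0, 0, 0], 0],
    [[0, 0.12, 0], [0, 0, 0], 0],
    [[0, 0.1, 0], [0, 0, 0], 0],
    [[0, 0.05, 0], [0, 0, 0], 0],
    [[0, 0.028, 0], [0, 0, 0], 0],
    [[0, 0, 0], [0, 0, 0], 0]
  ]
}}

```text
clock: 9.68
tool_pos: [0.5809, 0.1803, 0.1296]
tool_rot: [[0.956, 0.294, -0.002], [0.294, -0.956, -0.0], [-0.002, -0.0, -1.0]]
contact_force: [-0.1, -0.4, -3.0]
gripper_width: 0.0395
finger_force: 50.0
```

Emit:
{"op": "move_arm", "data": {
  "rows": [
    [[0, 0, 0], [0, 0, 0], 0],
    [[0, 0, 0], [0, 0, 0], 0],
    [[0, 0, 0], [0, 0, 0], 0],
    [[0, 0, 0], [0, 0, 0], 0],
    [[0, 0, 0], [0, 0, 0], 0],
    [[0, 0, 0], [0, 0, 0], 0],
    [[0, 0, 0], [0, 0, 0], 0],
    [[0, 0, 0], [0, 0, 0], 0]
  ]
}}

```text
clock: 10.35
tool_pos: [0.5818, 0.1794, 0.1307]
tool_rot: [[0.956, 0.293, 0.0], [0.293, -0.956, -0.0], [0.0, 0.0, -1.0]]
contact_force: [-0.1, -0.7, -2.0]
gripper_width: 0.0396
finger_force: 50.0
```

```bash
cat >pl.py <<'E'
from h import *
s=state();p=camera_params('wrist');f=grab_frame('wrist');cv2.imwrite('pics/w_pl.png',f)
print(s['clock'],s['tool_pos'],s['contact_force'],s['ft_torque']);R=s['tool_rot'];t=s['tool_pos'];print(R[2],np.degrees(np.arctan2(R[1][0],R[0][0])))
g=cv2.cvtColor(f,cv2.COLOR_BGR2GRAY);zt=t[2]-.0053
m=np.uint8(g[:200]>120)*255
c=max(cv2.findContours(m,0,2)[0],key=cv2.contourArea);print(cv2.boundingRect(c))
q=c.reshape(-1,2);x0,y0,w,h=cv2.boundingRect(c)
# front edge line: topmost pixel per column
xs=np.arange(x0+8,x0+w-8);ys=np.array([q[q[:,0]==x][:,1].min() if (q[:,0]==x).any() else np.nan for x in xs]);ok=~np.isnan(ys)
k=np.polyfit(xs[ok],ys[ok],1);E=ray(p,[[x0+8,np.polyval(k,x0+8)],[x0+w-8,np.polyval(k,x0+w-8)]],zt);d=(E[0]-E[1])[:2];yaw=np.degrees(np.arctan2(-d[0],d[1]));print('edge yaw',yaw)
r=g[85:130,235:290];hm=np.uint8(r<100)*255;c=max(cv2.findContours(hm,0,2)[0],key=cv2.contourArea);M=cv2.moments(c)
uv=[235+M['m10']/M['m00'],85+M['m01']/M['m00']];H=ray(p,uv,zt-.001)[0];print('hole',uv,M['m00'],H)
a=np.radians(yaw);C=H[:2]-.076*np.array([np.cos(a),np.sin(a)]);print('plate ctr',C,'rel tool xy',R[:,:2].T[:, :2]@(C-t[:2]),'err to mould',np.array([.5822,.1797])-C)
E
python3 pl.py
```

```text
10.35 [0.5818 0.1794 0.1307] [-0.0929 -0.6743 -2.0285] [ 0.0219 -0.0105 -0.0077]
[ 0.  0. -1.] 17.031820626096692
(144, 0, 237, 200)
edge yaw 21.17212534290054
hole [259.7730496453901, 104.9290780141844] 23.5 [0.6554 0.202  0.1244]
plate ctr [0.5846 0.1746] rel tool xy [0.0012 0.0055] err to mould [-0.0024  0.0051]
```

```bash
python3 - <<'E'
from h import *
s=state();p=camera_params('wrist');g=cv2.cvtColor(cv2.imread('pics/w_pl.png'),cv2.COLOR_BGR2GRAY).astype(float)
G=np.diff(g[60:100,:],axis=0);xs=np.r_[155:240,290:370];ys=60.5+G[:,xs].argmax(0);
k=np.polyfit(xs,ys,1);r=ys-np.polyval(k,xs);ok=abs(r)<2;k=np.polyfit(xs[ok],ys[ok],1);print(k,ok.sum(),ys[::12])
E=ray(p,[[155,np.polyval(k,155)],[370,np.polyval(k,370)]],s['tool_pos'][2]-.0053);d=(E[0]-E[1])[:2];print(np.degrees(np.arctan2(-d[0],d[1])))
cv2.imwrite('pics/w_plc.png',cv2.resize(g[0:260,120:400],None,fx=2.2,fy=2.2,interpolation=2))
E
```

```text
[-0.0001 78.5097] 163 [78.5 78.5 78.5 78.5 78.5 78.5 78.5 78.5 78.5 78.5 78.5 78.5 78.5 78.5]
17.027746741771363[ WARN:0@0.023] global loadsave.cpp:1063 imwrite_ Unsupported depth image for selected encoder is fallbacked to CV_8U.
```

View pics/w_plc.png

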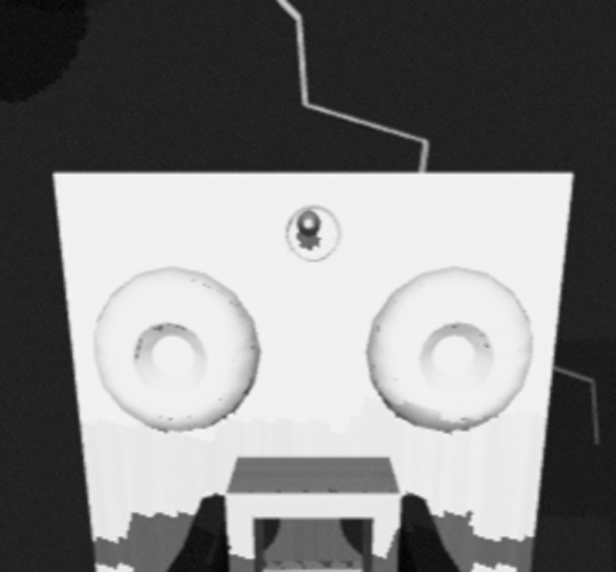

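The pin tip shows through the front hole: hole centre at crop (313,232), pin tip at (309,220).

```bash
python3 - <<'E'
from h import *
s=state();p=camera_params('wrist');t=s['tool_pos']
def px(x,y):return [120+(x+.5)/2.2-.5,(y+.5)/2.2-.5]
H=ray(p,px(313.5,233),t[2]-.0053)[0];P=ray(p,px(309,219),.043)[0]
u=np.array([np.cos(np.radians(17.05)),np.sin(np.radians(17.05))])
print('hole',H,'plate ctr',H[:2]-.076*u,'pin',P,'mould',P[:2]-.076*u,'tool',t, 'pin-hole',P-H)
E
```

```text
hole [0.6555 0.2008 0.1254] plate ctr [0.5828 0.1785] pin [0.6567 0.2026 0.043 ] mould [0.584  0.1803] tool [0.5818 0.1795 0.1307] pin-hole [ 0.0012  0.0018 -0.0824]
```

Emit:
{"op": "move_arm", "data": {
  "rows": [
    [[0.0025, 0.005, -0.03], [0, 0, 0], 0],
    [[0, 0, -0.06], [0, 0, 0], 0],
    [[0, 0, -0.08], [0, 0, 0], 0],
    [[0, 0, -0.08], [0, 0, 0], 0],
    [[0, 0, -0.06], [0, 0, 0], 0],
    [[0, 0, -0.03], [0, 0, 0], 0],
    [[0, 0, 0], [0, 0, 0], 0],
    [[0, 0, 0], [0, 0, 0], 0]
  ]
}}

```text
clock: 11.07
tool_pos: [0.5822, 0.1806, 0.0623]
tool_rot: [[0.956, 0.293, -0.001], [0.293, -0.956, -0.0], [-0.001, -0.0, -1.0]]
contact_force: [1.0, -0.4, -3.4]
gripper_width: 0.0399
finger_force: 50.0
```

```bash
python3 - <<'E'
from h import *
s=state();p=camera_params('wrist');f=grab_frame('wrist')
print(s['tool_pos'],s['contact_force'],p['extrinsics'].tolist())
cv2.imwrite('pics/w5c.png',cv2.resize(f[85:125,235:290],None,fx=10,fy=10,interpolation=2))
E
```

```text
[0.5822 0.1806 0.0623] [ 0.968  -0.3594 -3.3687] [[0.29284077513033674, -0.9561601795621334, 0.0014111841747670528, 0.0009562616825103679], [-0.9118022823585025, -0.27881046479417265, 0.3014652925414235, 0.5925798729595734], [-0.2878556553324812, -0.08956805089410483, -0.9534761066498424, 0.42380010639522236], [0.0, 0.0, 0.0, 1.0]]
```

View pics/w5c.png

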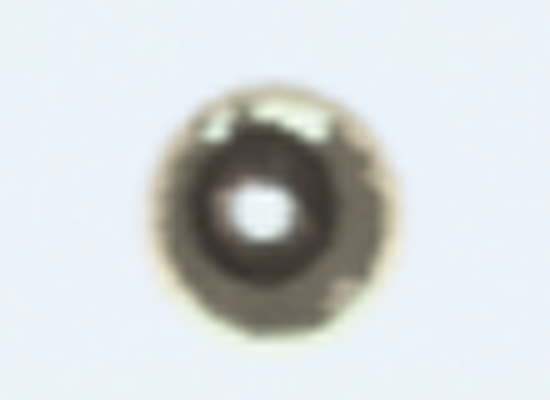

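Emit:
{"op": "move_arm", "data": {
  "rows": [
    [[-0.0025, 0.003, 0], [0, 0, 0], 0],
    [[0, 0, -0.02], [0, 0, 0], 0],
    [[0, 0, -0.02], [0, 0, 0], 0],
    [[0, 0, -0.025], [0, 0, 0], 0],
    [[0, 0, -0.025], [0, 0, 0], 0],
    [[0, 0, -0.02], [0, 0, 0], 0],
    [[0, 0, -0.01], [0, 0, 0], 0],
    [[0, 0, 0], [0, 0, 0], 0]
  ]
}}

```text
clock: 11.78
tool_pos: [0.5813, 0.181, 0.0378]
tool_rot: [[0.956, 0.293, -0.001], [0.293, -0.956, -0.0], [-0.001, -0.0, -1.0]]
contact_force: [-0.8, 1.1, -2.5]
gripper_width: 0.0396
finger_force: 50.0
```

Emit:
{"op": "move_arm", "data": {
  "rows": [
    [[0, 0, -0.01], [0, 0, 0], 0],
    [[0, 0, -0.01], [0, 0, 0], 0],
    [[0, 0, -0.005], [0, 0, 0], 0],
    [[0, 0, -0.003], [0, 0, 0], 0],
    [[0, 0, 0], [0, 0, 0], 0],
    [[0, 0, 0], [0, 0, 0], 0],
    [[0, 0, 0], [0, 0, 0], 0],
    [[0, 0, 0], [0, 0, 0], 0]
  ]
}}

```text
clock: 12.45
tool_pos: [0.5818, 0.1812, 0.0332]
tool_rot: [[0.956, 0.293, 0.0], [0.293, -0.956, 0.0], [0.0, -0.0, -1.0]]
contact_force: [-0.7, -1.4, -0.5]
gripper_width: 0.0395
finger_force: 50.0
```

Emit:
{"op": "move_arm", "data": {
  "rows": [
    [[0, 0, -0.003], [0, 0, 0], 0],
    [[0, 0, 0], [0, 0, 0], 0.7],
    [[0, 0, 0], [0, 0, 0], 0.7],
    [[0, 0, 0], [0, 0, 0], 0.9],
    [[0, 0, 0], [0, 0, 0], 0.9],
    [[0, 0, 0.1], [0, 0, 0], 0.9],
    [[0, 0, 0.17], [0, 0, 0], 0.9],
    [[0, 0, 0.2], [0, 0, 0], 0.9]
  ]
}}

```text
clock: 13.12
tool_pos: [0.5801, 0.1806, 0.1253]
tool_rot: [[0.956, 0.293, -0.005], [0.293, -0.956, -0.001], [-0.005, -0.0, -1.0]]
contact_force: [1.1, 1.6, -0.6]
gripper_width: 0.0784
finger_force: 0.0
```

Emit:
{"op": "move_arm", "data": {
  "rows": [
    [[0, 0, 0.2], [0, 0, 0], 0.9],
    [[0, 0, 0.2], [0, 0, 0], 0.9],
    [[0, 0, 0.15], [0, 0, 0], 0.9],
    [[0, 0, 0.06], [0, 0, 0], 0.9],
    [[0, 0, 0], [0, 0, 0], 0.9],
    [[0, 0, 0], [0, 0, 0], 0.9],
    [[0, 0, 0], [0, 0, 0], 0.9],
    [[0, 0, 0], [0, 0, 0], 0.9]
  ]
}}

```text
clock: 13.78
tool_pos: [0.5805, 0.1808, 0.2458]
tool_rot: [[0.956, 0.293, -0.004], [0.293, -0.956, -0.001], [-0.004, -0.0, -1.0]]
contact_force: [-1.0, -0.2, 0.7]
gripper_width: 0.079
finger_force: 0.0
```

```bash
python3 - <<'E'
from h import *
import pickle
s=state();p=camera_params('wrist');f=grab_frame('wrist');cv2.imwrite('pics/w6.png',f);pickle.dump(p,open('w6.pkl','wb'))
print(s['clock'],s['tool_pos'],s['contact_force'])
g=cv2.cvtColor(f,cv2.COLOR_BGR2GRAY)
for c in cv2.findContours(np.uint8(g>120)*255,0,2)[0]:
    if cv2.contourArea(c)>8000:print(cv2.boundingRect(c),*rect(p,c,.028))
x,y=proj(p,[.5822,.1797,.06])[0].astype(int);print(x,y)
cv2.imwrite('pics/w6c.png',cv2.resize(f[y-60:y+60,x-60:x+60],None,fx=5,fy=5,interpolation=2))
E
```

```text
13.7833 [0.5805 0.1808 0.2458] [-1.0207 -0.2018  0.7095]
(210, 70, 105, 157) [0.59   0.1821] [195.3974 122.0764] 17.008399963378906
(0, 0, 64, 256) [0.5254 0.4685] [324.9063  65.0109] 0.18754416704177856
262 166
```

View pics/w6c.png

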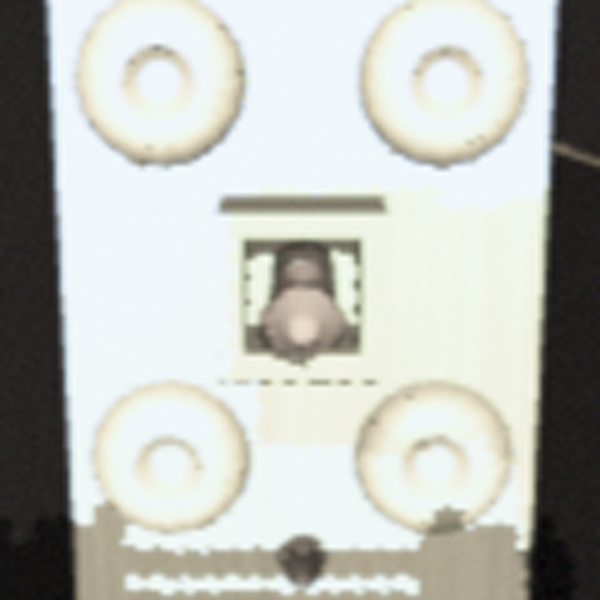

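The plate sits in place, with the collar hole around the stud. The stud tip is at crop (301,327) and the rear pin shows through its hole at (302,560). Next is the cap.

Emit:
{"op": "move_arm", "data": {
  "rows": [
    [[-0.05, -0.12, -0.02], [0, 0, 0], 0.9],
    [[-0.05, -0.12, -0.04], [0, 0, 0], 0.9],
    [[-0.05, -0.12, -0.06], [0, 0, 0], 0.9],
    [[-0.05, -0.12, -0.06], [0, 0, 0], 0.9],
    [[-0.05, -0.12, -0.06], [0, 0, 0], 0.9],
    [[-0.05, -0.12, -0.06], [0, 0, 0], 0.9],
    [[-0.05, -0.12, -0.05], [0, 0, 0], 0.9],
    [[-0.05, -0.12, -0.05], [0, 0, 0], 0.9]
  ]
}}

```text
clock: 14.5
tool_pos: [0.5003, -0.0118, 0.1667]
tool_rot: [[0.956, 0.293, -0.002], [0.293, -0.956, 0.0], [-0.002, -0.001, -1.0]]
contact_force: [1.1, -0.4, 0.6]
gripper_width: 0.0788
finger_force: 0.0
```

Emit:
{"op": "move_arm", "data": {
  "rows": [
    [[0, 0, 0], [0, 0, 0], 0.9],
    [[0, 0, 0], [0, 0, 0], 0.9],
    [[0, 0, 0], [0, 0, 0], 0.9],
    [[0, 0, 0], [0, 0, 0], 0.9],
    [[0, 0, 0], [0, 0, 0], 0.9],
    [[0, 0, 0], [0, 0, 0], 0.9],
    [[0, 0, 0], [0, 0, 0], 0.9],
    [[0, 0, 0], [0, 0, 0], 0.9]
  ]
}}

```text
clock: 15.17
tool_pos: [0.502, -0.0104, 0.1686]
tool_rot: [[0.956, 0.294, 0.0], [0.294, -0.956, -0.0], [0.0, 0.0, -1.0]]
contact_force: [-0.8, -0.3, 0.2]
gripper_width: 0.0793
finger_force: 0.0
```

```bash
python3 - <<'E'
from h import *
import pickle
p6=pickle.load(open('w6.pkl','rb'))
f=lambda x,y:[202+(x+.5)/5-.5,106+(y+.5)/5-.5]
print('stud',ray(p6,f(301,327),.084)[0],'sq',ray(p6,f(302,297),.052)[0])
B=np.array([ray(p6,f(*b),.022+.0145)[0] for b in[(157,84),(445,84),(169,466),(435,466)]]);print(B,B.mean(0))
s=state();p=camera_params('wrist');f=grab_frame('wrist');cv2.imwrite('pics/w7.png',f)
print(s['clock'],s['tool_pos'])
x,y=proj(p,[.5017,-.0112,.02])[0].astype(int);g=cv2.cvtColor(f,cv2.COLOR_BGR2GRAY);v=g[y-50:y+50,x-50:x+50]
cs=max(cv2.findContours(np.uint8(v>60)*255,0,2)[0],key=cv2.contourArea);print(x,y,cv2.boundingRect(cs))
m=np.uint8(v>115)*255;c=max(cv2.findContours(m,0,2)[0],key=cv2.contourArea);e=cv2.fitEllipse(cv2.convexHull(c));print(e,cv2.contourArea(c))
print(v[::6,::6]);q=[x-50+e[0][0],y-50+e[0][1]];print(q,ray(p,q,.038))
E
```

```text
stud [0.5826 0.1802 0.084 ] sq [0.5819 0.1798 0.052 ]
[[0.6177 0.2265 0.0365]
 [0.6376 0.1615 0.0365]
 [0.5265 0.1982 0.0365]
 [0.5463 0.1334 0.0365]] [0.582  0.1799 0.0365]
15.1667 [ 0.502  -0.0104  0.1686]
261 176 (32, 37, 37, 36)
((50.191688537597656, 55.59132766723633), (30.471281051635742, 31.143312454223633), 0.7292816042900085) 713.5
[[ 34  32  34  34  34  37  33  36  35  37  35  36  37  37  34  34  33]
 [ 35  36  35  33  35  35  36  35  33  35  36  35  36  35  32  35  35]
 [ 36  34  32  35  36  36  39  33  34  33  38  33  38  35  35  34  35]
 [ 34  36  34  35  34  35  37  36  34  34  33  37  34  38  32  36  36]
 [ 39  37  36  36  36  34  30  35  27  28  30  31  37  36  34  36  35]
 [ 37  33  35  37  32  35  26  30  27  30  27  24  31  27  29  26  29]
 [ 33  37  33  33  35  27  28  47  58  56  47  28  29  27  27  31  29]
 [ 35  32  35  34  37  30  42 111 130 125  80  33  26  26  29  28  27]
 [ 33  36  35  35  37  32 105 134 133 134 132  68  31  28  31  32  28]
 [ 37  38  35  35  34  32 130 132 133 134 134 109  28  25  31  28  27]
 [ 37  34  36  38  37  33 128 132 132 133 130  99  31  29  26  27  25]
 [ 36  32  38  33  34  35  57 131 132 130 128  29  27  29  29  30  29]
 [ 34  36  36  34  36  30  30  30  82  73  28  27  30  31  30  28  29]
 [ 35  36  35  34  34  34  29  28  30  30  27  29  30  30  28  29  25]
 [ 35  17  36  34  39  36  36  35  37  35  33  35  33  37  13  26  27]
 [ 21  22  30  37  36  36  36  34  33  36  36  35  37  36  12   8  13]
 [ 16  18  18  18  17  19  18  16  15  18  16  15  20  19  10  15  12]]
[np.float64(261.19168853759766), np.float64(181.59132766723633)] [[ 0.5018 -0.0111  0.038 ]]
```

Emit:
{"op": "move_arm", "data": {
  "rows": [
    [[-0.001, -0.0035, -0.1], [0, 0, 0], 0.9],
    [[0, 0, -0.16], [0, 0, 0], 0.9],
    [[0, 0, -0.16], [0, 0, 0], 0.9],
    [[0, 0, -0.16], [0, 0, 0], 0.9],
    [[0, 0, -0.12], [0, 0, 0], 0.9],
    [[0, 0, -0.07], [0, 0, 0], 0.9],
    [[0, 0, -0.04], [0, 0, 0], 0.9],
    [[0, 0, 0], [0, 0, 0], 0.9]
  ]
}}

```text
clock: 15.88
tool_pos: [0.5006, -0.0114, 0.0051]
tool_rot: [[0.956, 0.293, -0.003], [0.293, -0.956, 0.0], [-0.003, -0.001, -1.0]]
contact_force: [-0.6, -0.1, 0.2]
gripper_width: 0.0791
finger_force: 0.0
```

Emit:
{"op": "move_arm", "data": {
  "rows": [
    [[0, 0, 0], [0, 0, 0], 0.5],
    [[0, 0, 0], [0, 0, 0], 0.5],
    [[0, 0, 0], [0, 0, 0], 0.5],
    [[0, 0, 0], [0, 0, 0], 0],
    [[0, 0, 0], [0, 0, 0], 0],
    [[0, 0, 0], [0, 0, 0], 0],
    [[0, 0, 0], [0, 0, 0], 0],
    [[0, 0, 0], [0, 0, 0], 0]
  ],
  "force": 55
}}

```text
clock: 16.55
tool_pos: [0.5018, -0.0115, 0.0067]
tool_rot: [[0.956, 0.293, 0.0], [0.293, -0.956, -0.0], [0.0, 0.0, -1.0]]
contact_force: [-0.9, -0.1, 3.5]
gripper_width: 0.0343
finger_force: 55.0
```

Emit:
{"op": "move_arm", "data": {
  "rows": [
    [[0, 0, 0.03], [0, 0, 0], 0],
    [[0, 0, 0.06], [0, 0, 0], 0],
    [[0, 0, 0.1], [0, 0, 0], 0],
    [[0, 0, 0.12], [0, 0, 0], 0],
    [[0, 0, 0.12], [0, 0, 0], 0],
    [[0, 0, 0.1], [0, 0, 0], 0],
    [[0, 0, 0.05], [0, 0, 0], 0],
    [[0, 0, 0], [0, 0, 0], 0]
  ]
}}

```text
clock: 17.22
tool_pos: [0.5032, -0.0116, 0.1252]
tool_rot: [[0.956, 0.293, 0.005], [0.293, -0.956, -0.0], [0.005, 0.002, -1.0]]
contact_force: [-0.3, -0.5, -0.6]
gripper_width: 0.0344
finger_force: 55.0
```

Emit:
{"op": "move_arm", "data": {
  "rows": [
    [[0.03, 0.07, 0], [0, 0, 0], 0],
    [[0.05, 0.12, 0], [0, 0, 0], 0],
    [[0.06, 0.14, 0], [0, 0, 0], 0],
    [[0.06, 0.14, 0], [0, 0, 0], 0],
    [[0.06, 0.14, 0], [0, 0, 0], 0],
    [[0.06, 0.14, 0], [0, 0, 0], 0],
    [[0.05, 0.13, 0], [0, 0, 0], 0],
    [[0.033, 0.078, 0], [0, 0, 0], 0]
  ]
}}

```text
clock: 17.88
tool_pos: [0.5824, 0.1824, 0.1212]
tool_rot: [[0.956, 0.294, -0.001], [0.294, -0.956, 0.0], [-0.001, -0.0, -1.0]]
contact_force: [0.3, -0.1, -1.1]
gripper_width: 0.0348
finger_force: 55.0
```

Emit:
{"op": "move_arm", "data": {
  "rows": [
    [[0, 0, 0], [0, 0, 0], 0],
    [[0, 0, 0], [0, 0, 0], 0],
    [[0, 0, 0], [0, 0, 0], 0],
    [[0, 0, 0], [0, 0, 0], 0],
    [[0, 0, 0], [0, 0, 0], 0],
    [[0, 0, 0], [0, 0, 0], 0],
    [[0, 0, 0], [0, 0, 0], 0],
    [[0, 0, 0], [0, 0, 0], 0]
  ]
}}

```text
clock: 18.55
tool_pos: [0.5822, 0.1797, 0.1226]
tool_rot: [[0.956, 0.293, 0.0], [0.293, -0.956, 0.0], [0.0, 0.0, -1.0]]
contact_force: [0.3, 0.4, -0.9]
gripper_width: 0.0341
finger_force: 55.0
```

```bash
python3 - <<'E'
from h import *
s=state();p=camera_params('wrist');f=grab_frame('wrist');cv2.imwrite('pics/w8.png',f)
t=s['tool_pos'];print(s['clock'],t,s['contact_force'])
x,y=proj(p,t+[0,0,.031])[0];print(x,y);g=cv2.cvtColor(f,cv2.COLOR_BGR2GRAY)
x,y=int(x),int(y);v=g[y-40:y+60,x-60:x+60];m=np.uint8((v>110))*255
for c in cv2.findContours(m,0,2)[0]:
  if cv2.contourArea(c)>400:
    e=cv2.fitEllipse(cv2.convexHull(c));q=[x-60+e[0][0],y-40+e[0][1]];print(cv2.boundingRect(c),e,ray(p,q,t[2]+.0313)-t)
a=cv2.resize(g[y-70:y+60,x-80:x+80],None,fx=4,fy=4);cv2.imwrite('pics/w8c.png',a)
E
```

```text
18.55 [0.5822 0.1797 0.1226] [ 0.2855  0.4327 -0.8897]
259.7471287420064 271.1617081716024
(36, 10, 55, 19) ((61.95562744140625, 20.35936737060547), (20.240970611572266, 56.45679473876953), 90.70349884033203) [[0.0107 0.0026 0.0313]]
```

View pics/w8c.png

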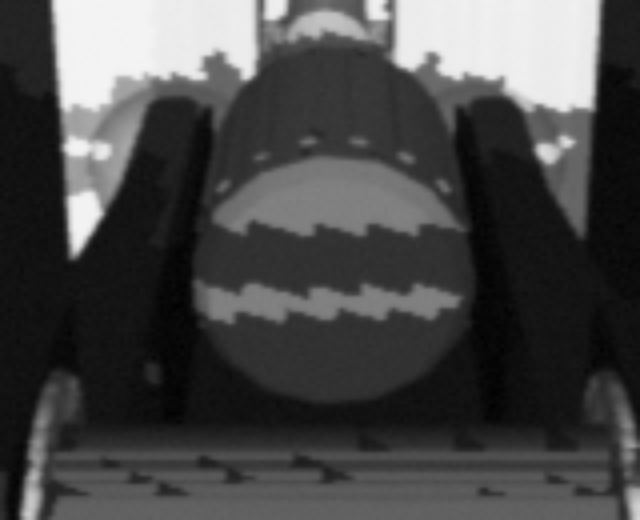

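Emit:
{"op": "move_arm", "data": {
  "rows": [
    [[0, 0.0075, 0], [0, 0, 0], 0],
    [[0, 0, -0.03], [0, 0, 0], 0],
    [[0, 0, -0.05], [0, 0, 0], 0],
    [[0, 0, -0.05], [0, 0, 0], 0],
    [[0, 0, -0.04], [0, 0, 0], 0],
    [[0, 0, -0.025], [0, 0, 0], 0],
    [[0, 0, -0.015], [0, 0, 0], 0],
    [[0, 0, 0], [0, 0, 0], 0]
  ],
  "force": 60
}}

```text
clock: 19.27
tool_pos: [0.5816, 0.1814, 0.0793]
tool_rot: [[0.956, 0.293, -0.002], [0.293, -0.956, -0.0], [-0.002, -0.0, -1.0]]
contact_force: [0.4, -0.4, -0.8]
gripper_width: 0.0338
finger_force: 60.0
```

Emit:
{"op": "move_arm", "data": {
  "rows": [
    [[0, 0, -0.015], [0, 0, 0], 0],
    [[0, 0, -0.015], [0, 0, 0], 0],
    [[0, 0, -0.012], [0, 0, 0], 0],
    [[0, 0, -0.012], [0, 0, 0], 0],
    [[0, 0, -0.012], [0, 0, 0], 0],
    [[0, 0, -0.012], [0, 0, 0], 0],
    [[0, 0, -0.012], [0, 0, 0], 0],
    [[0, 0, 0], [0, 0, 0], 0]
  ]
}}

```text
clock: 19.93
tool_pos: [0.5817, 0.1815, 0.0618]
tool_rot: [[0.956, 0.293, -0.001], [0.293, -0.956, -0.0], [-0.001, -0.0, -1.0]]
contact_force: [0.3, -0.2, 0.2]
gripper_width: 0.0344
finger_force: 60.0
```

Emit:
{"op": "move_arm", "data": {
  "rows": [
    [[0, 0, -0.01], [0, 0, 0], 0],
    [[0, 0, -0.008], [0, 0, 0], 0],
    [[0, 0, -0.005], [0, 0, 0], 0],
    [[0, 0, -0.005], [0, 0, 0], 0],
    [[0, 0, 0], [0, 0, 0], 0],
    [[0, 0, 0], [0, 0, 0], 0],
    [[0, 0, 0], [0, 0, 0], 0],
    [[0, 0, 0], [0, 0, 0], 0]
  ]
}}

```text
clock: 20.6
tool_pos: [0.5822, 0.1817, 0.0587]
tool_rot: [[0.956, 0.293, 0.0], [0.293, -0.956, 0.0], [0.0, -0.0, -1.0]]
contact_force: [-6.4, -1.5, 17.8]
gripper_width: 0.0344
finger_force: 60.0
```

```bash
python3 - <<'E'
from h import *
s=state();print(s)
p=camera_params('side');f=grab_frame('side');x,y=proj(p,[.582,.18,.06])[0].astype(int)
q=camera_params('wrist');w=grab_frame('wrist');t=s['tool_pos'];print(proj(q,t+[0,0,.0313]))
a=cv2.resize(f[y-45:y+45,x-60:x+60],(600,450),interpolation=2)
u,v=proj(q,t+[0,0,.0313])[0].astype(int);b=cv2.resize(w[v-60:v+30,u-60:u+60],(600,450))
cv2.imwrite('pics/f1.png',cv2.resize(np.hstack([a,b]),(800,300)))
E
```

```text
{'clock': 20.6, 'q': array([ 16.21  ,  35.5863, 100.2766,   0.0036,  44.1255,  89.1589]), 'joint_vel': array([ 0.0355,  0.0845,  0.0451,  0.0444, -0.0271,  0.0519]), 'joint_torque': array([ -0.0772, -48.925 , -19.2201,   0.0051,  -2.0067,   0.0021]), 'tool_pos': array([0.5822, 0.1817, 0.0587]), 'tool_rot': array([[ 0.9561,  0.2932,  0.0002],
       [ 0.2932, -0.9561,  0.0001],
       [ 0.0002, -0.    , -1.    ]]), 'contact_force': array([-6.4001, -1.5106, 17.8112]), 'ft_torque': array([-0.334 ,  1.104 , -0.0102]), 'finger_force': 60.006155194714665, 'gripper_width': 0.034415637717331804}
[[259.7358 271.5211]]
```

View pics/f1.png

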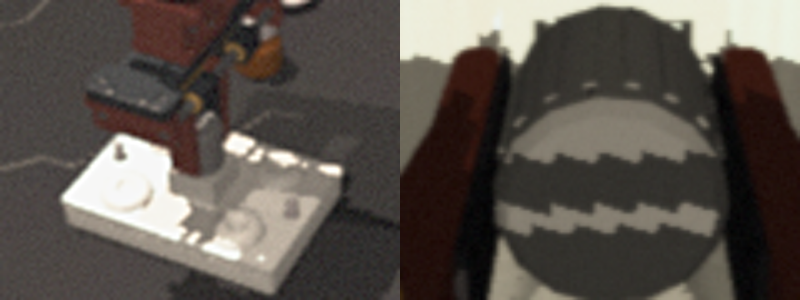

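The cap is home. The TCP stands at z = 0.0587, the expected 52 mm collar height plus the 6.7 mm grip offset. The cap's top sits in the same place in the gripper image as before pressing, so it hasn't slipped. The press is steady at about 18 N.

```bash
python3 -c "
from plant import *
print(close_job())"
```

```text
the job is handed in; nothing more can be done
None
```

The mould is closed and the job handed in at about 20.6 s: the plate is flush over the pins and the cap is home on the collar, still gripped at 60 N and pressed with about 18 N. No verdict was returned, and I viewed 11 pictures, one over the limit of 10.

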